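Free a crossed jar lid and screw it home

ROBOT

A 6-joint arm with a two-finger parallel gripper is mounted at the origin on a cart in front of the work surface, level with it; the furniture and walls round the work are solid. World frame = base frame: x ahead of the robot, y to its left, z up, the work surface at z = 0. Lengths are in m, angles in rad, forces in N, time in s.
With the tool pointing down it reaches from about 0.35 to 0.725 m from the base axis. Payload 6 kg.
Tool frame: the origin (TCP) lies at the very end of the fingers, on their centre line; the grasp point (between the pads) lies 19 mm behind it; z points along the fingers, y is the line along which they close (so a half turn about z gives the same grasp; the last joint's range is limited). The gripper opens to 85 mm and grips with 20 to 120 N. Pads are 22 mm wide; open, the fingers measure 114 mm over their backs; the gripper's body (76 mm by 85 mm) begins 54 mm behind the grasp point. The pads swing forward as they close: fully open they stand 13 mm farther back than shut.
Start: joints at [1.566, 0.04, 0.085, 0, -1.615, -0.334], TCP at [0.199, 0.566, 0.231] pointing down, gripper open.
Joint ranges: [-2.56, 2.56], [-1.29, 2.01], [-1.08, 1.49], [-3.29, 1.98], [-2.81, -0.18], [-2.99, 2.99]. Speed limits (rad/s): [2.57, 2.57, 3.01, 3.14, 3.14, 3.14].

INTERFACE

Orientations are given as a unit quaternion [x, y, z, w].
In Python, from cell import bot gives the robot as it stands.
- The arm moves only by the tool jog_arm, never from a script. Its argument "plan" is one flat list of numbers, 7 for each row, row after row: the shift along the tool's x, y, z in cm, then the turn, a rotation vector about the tool's x, y, z in degrees, then the closure, from 0 (fully open) to 1 (shut). In form: [x, y, z, rx, ry, rz, claw, x, y, z, rx, ry, rz, claw, ...]. A call has 1 to 12 rows; each row shifts and turns the commanded pose from where the row before left it, along the tool's axes as they then stand; what a row does not reach is not made up. A row lasts 1/8 s, in which the tool goes at most 62.5 mm and 10.7 degrees, less where a joint would pass 70% of its speed; a pose out of reach is approached as far as the arm can. A call with a gripper value outside its range is refused whole. The fingers move at their own pace and stop on an object; the grip force is fixed at half the most. Time passes only in rows, so rows that do not move let the fingers close. It gives the time, the measured TCP pose, the force, the opening and the grip force at its end, in the units of the state.
- bot.get_state(): the state, without advancing time (a new reading comes with each control period).
- bot.snapshot(name): name is "side" or "top"; returns a dict with "image" (420x560x3 uint8, red, green, blue), "mtx" (3x3 intrinsics, pixels), "pose" (4x4, takes a point from camera to world coordinates). Camera axes: x right, y up, looking along -z (the intrinsics and any distortion apply to the point x, -y, -z); pixel columns grow to the right and rows downward; lengths in m; the calibration is good to about 2 mm. A picture is of the moment at which its call begins. There is no depth.
- bot.close_job(): hands the job in; it is judged then, once.
The state is a dict: "time_s": time; "joint_pos": joint angles; "joint_vel": joint speeds; "joint_efforts": joint torques, N m; "tool_pos": TCP position; "eef_rot": TCP orientation; "ft_force": force on the tool from outside, world axes, zero at the start; "ft_torque": the same for the moment, N m; "gripper_width": finger opening in m; "finger_force": force on a finger pad.
Only numpy, scipy, OpenCV 4.12 (cv2) and the standard library are available. Lean on these libraries where they do the work, as an engineer would, in place of code of your own. Each camera call takes 0.05 s, during which the arm holds its last target. There are 200 camera calls.

TASK

The wooden lid on the soap jar was set on crosswise and is riding on top of the glass thread. Without lifting it off, turn it back (anticlockwise from above) until it drops into the thread, then screw it forward (clockwise) until it is fully home, and finally swing the wooden keeper on the post over the lid's rim as far as it goes. Let go of everything and leave the other things on the table standing where they are.

Things in the scene. Friction and masses are not known exactly. Their poses are not given: they have to be found in the camera images.
- jar: Squat glass jar of soap bars on a round wooden stand (150 mm across), both fixed to the table. Origin under the stand's centre at table height, z up along the jar's axis. Glass body 124 mm across. The stand's ear with the keeper's post lies on the jar's -x side, 110 mm from the axis.
- jar_rim (a point): Centre of the jar's mouth: neck 88 mm across, its rim 125 mm above the table.
- thread (a point): On the axis, midway up the neck's four-start thread: four 38-degree arcs with gaps. A lid riding on top drops 10 mm when turned anticlockwise past the arcs' ends, then sinks 5 mm more when turned clockwise by 40 to 70 degrees to a hard stop. Upright stops block a lid riding on top clockwise; the gap is 30 degrees of turning and ends at a stop.
- lid: Loose round wooden screw lid, 112 mm across, 0.16 kg. Origin at the centre of its skirt's lower edge, z up, flat top 27 mm above it. The origin is 118 mm above the table riding on top of the thread (start), 108 dropped into the thread, 103 fully home. It must be free to sink while turned: fingers loosely on both sides of its bar turn it best; no downward push is needed.
- lid_handle (a point): Centre of the top of the lid's straight bar handle: 66 mm long (along lid x), 14 mm wide (lid y), 32 mm tall above the lid's flat top.
- keeper (a joint): Angle of the keeper, a wooden arm 16 mm wide, 8 thick, reaching 70 mm from its pivot on the post. 0 = shut against a stop: it points to the jar's axis and covers the lid's rim by 16 mm. Positive = swung aside, clockwise from above (towards jar -y); starts at 1.0 to 1.6; stays where left (0.03 N m). Underside 132.5 mm above the table: it clears a lid only when that is fully home.
- keeper_peg (a point): Centre of the top of the round upright peg (12 mm across, 32 mm tall, its top 172.5 mm above the table) on the keeper arm, 38 mm from the pivot; push the keeper by this peg.
- keeper_pivot (a point): The keeper's pivot axis at the top face of the arm, 140.5 mm above the table.
- toadstool: Small ceramic toadstool, 62 mm across, 80 mm tall, loose bystander; origin under its centre.
- cream_jug: Cream jug, 114 x 143 x 170 mm, loose bystander; origin under its centre.
Mind the look-alikes: they are no part of the job. There is more than one size of the lid; the job needs the larger.

How it is judged:
By the outcome, as a careful person would: the job done as asked, in the order asked, and still so for the second after the job is handed in, with the robot touching nothing.
It also fails if it takes over 61 s, if anything falls off the work surface, if the arm or the gripper's body presses on something with over 40 N, if the wrist force passes 120 N, or if a joint passes its speed limit or range.

## Working session

There is one attempt and no reset: what is moved stays moved. The work goes in short steps, Python scripts to look and compute and a tool call to move; the robot and the scene stay as the last step left them, time stands still between calls to the robot, and variables do not carry over. Pictures are saved under pics/ and viewed, at most 10 in all, crops included, and the job is handed in when it is done.

Besides the shell and the picture viewer there is one more tool, called as name(argument=value, ...), one argument or row to a line, values as JSON. jog_arm: Moves the arm, as the interface text tells. Its arguments: {"type":"object","properties":{"plan":{"type":"array","items":{"type":"number"}}},"required":["plan"]}

```bash
mkdir -p pics; ls
python3 - <<'E'
from cell import bot
import cv2,numpy as np
for n in("top","side"):
    s=bot.snapshot(n); cv2.imwrite(f"pics/{n}0.png",s["image"][:,:,::-1]); np.savez(f"{n}.npz",**s); print(s["mtx"],s["pose"],s.keys())
st=bot.get_state();print(st)
E
```

```text
pics
[[397.55928384   0.         276.62436529]
 [  0.         397.55928384 202.27955002]
 [  0.           0.           1.        ]] [[-0.02350622  0.99653197 -0.07982156  0.42322192]
 [-0.99918351 -0.02079413  0.0346399  -0.099899  ]
 [ 0.03285995  0.08057064  0.9962071   0.99517711]
 [ 0.          0.          0.          1.        ]] dict_keys(['image', 'mtx', 'pose'])
[[515.8583658    0.         281.32119144]
 [  0.         515.8583658  205.13089462]
 [  0.           0.           1.        ]] [[ 0.96151939  0.16408623 -0.22035465  0.25328641]
 [-0.27396999  0.63255588 -0.72444013 -0.8510892 ]
 [ 0.02051598  0.75693379  0.65316945  0.78450146]
 [ 0.          0.          0.          1.        ]] dict_keys(['image', 'mtx', 'pose'])
{'time_s': 0.1, 'joint_pos': array([ 1.56567495e+00,  4.07549635e-02,  8.38801005e-02, -3.83545829e-04,
       -1.61547678e+00, -3.33693615e-01]), 'joint_vel': array([ 0.00050766, -0.00111912,  0.00400033,  0.00245995,  0.00058101,
        0.00066613]), 'joint_efforts': array([-5.35649582e-03, -3.69340217e+01,  3.48280120e+01,  6.95158347e+00,
       -4.44434176e-03,  5.30549205e-07]), 'tool_pos': array([0.19926652, 0.56563151, 0.23036491]), 'eef_rot': array([ 9.85685938e-01, -1.68590009e-01, -6.18242849e-05,  7.98519099e-04]), 'ft_force': array([ 0.46050543, -0.57899191,  0.03573754]), 'ft_torque': array([ 0.01888525,  0.0269668 , -0.04091841]), 'finger_force': 0.0, 'gripper_width': 0.08565652552528787}
```

View pics/top0.png

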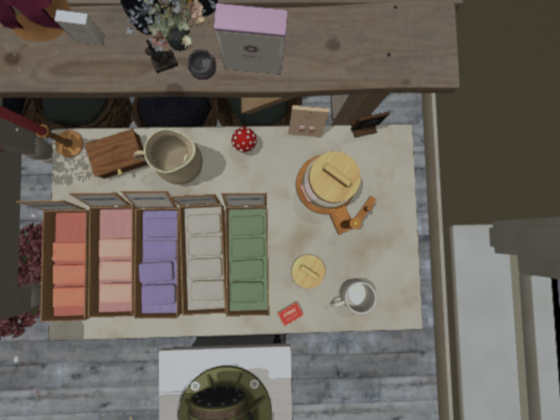

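View pics/side0.png

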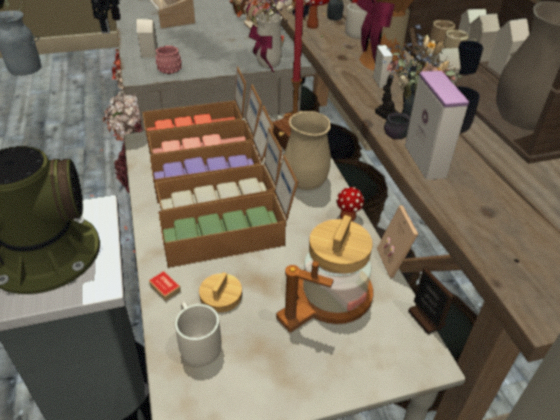

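The top view shows the jar's lid at about (334,178), its bar at (336,174) and the keeper near (360,215). The small look-alike lid is at (309,271), the toadstool at (244,140) and the jug at (172,157). I'll zoom in and measure.

```bash
cat > h.py <<'E'
import numpy as np,cv2
def ray(s,px):
    p=np.linalg.inv(s["mtx"])@[px[0],px[1],1]; R=s["pose"][:3,:3]
    return s["pose"][:3,3],R@np.array([p[0],-p[1],-p[2]])
def onz(s,px,z):
    o,d=ray(s,px); return o+d*(z-o[2])/d[2]
def proj(s,P):
    q=s["pose"][:3,:3].T@(np.array(P)-s["pose"][:3,3]); q=s["mtx"]@[q[0],-q[1],-q[2]]; return q[:2]/q[2]
E
python3 - <<'E'
from h import *
t=dict(np.load("top.npz"));s=dict(np.load("side.npz"))
a=cv2.resize(t["image"][140:245,285:390],(600,600),interpolation=cv2.INTER_CUBIC)
cv2.imwrite("pics/topcrop.png",a[:,:,::-1])
a=cv2.resize(s["image"][205:340,265:400],(600,600),interpolation=cv2.INTER_CUBIC)
cv2.imwrite("pics/sidecrop.png",a[:,:,::-1])
E
```

```text
(no output)
```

View pics/topcrop.png

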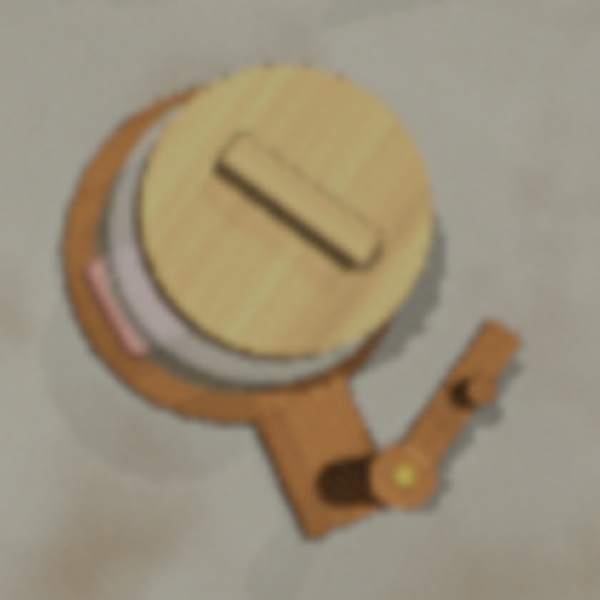

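View pics/sidecrop.png

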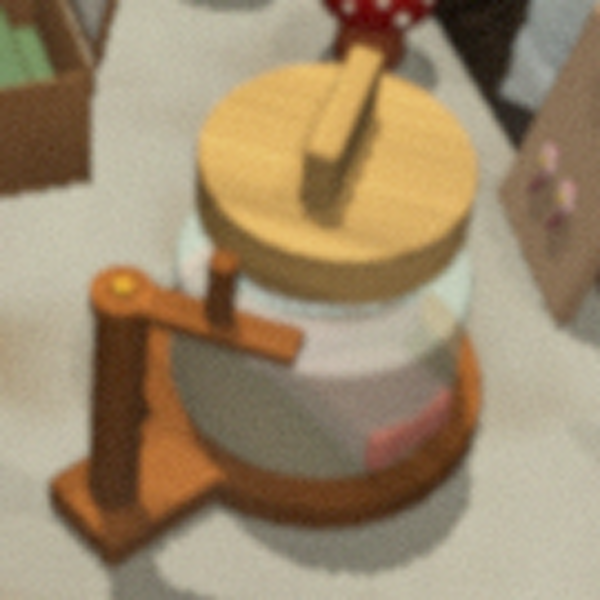

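Run:
```python
from h import *
t=dict(np.load("top.npz"));s=dict(np.load("side.npz"))
T=lambda u,v:(285+(u+.5)/5.714-.5,140+(v+.5)/5.714-.5)
S=lambda u,v:(265+(u+.5)/4.444-.5,205+(v+.5)/4.444-.5)
for n,f,c,k,z in(("lidtop",t,T,(287,210),.145),("handle",t,T,(301,198),.177),("hA",t,T,(230,145),.177),("hB",t,T,(371,251),.177),("piv",t,T,(403,476),.145),("peg",t,T,(482,388),.1725),("tip",t,T,(503,337),.1405),
 ("toad",t,lambda u,v:(u,v),(244,140),.06),
 ("s lidtop",s,S,(337,163),.145),("s peg",s,S,(224,260),.1725),("s piv",s,S,(122,287),.145),("s handle",s,S,(345,105),.177)):
    print(n,onz(f,c(*k),z).round(4))
```

```text
lidtop [ 0.5451 -0.257   0.145 ]
handle [ 0.5449 -0.2564  0.177 ]
hA [ 0.5649 -0.231   0.177 ]
hB [ 0.5249 -0.2814  0.177 ]
piv [ 0.4433 -0.2974  0.145 ]
peg [ 0.4742 -0.3213  0.1725]
tip [ 0.4955 -0.3389  0.1405]
toad [ 0.6488 -0.0581  0.06  ]
s lidtop [ 0.5432 -0.2617  0.145 ]
s peg [ 0.4731 -0.3234  0.1725]
s piv [ 0.4417 -0.3028  0.145 ]
s handle [ 0.543  -0.2621  0.177 ]
```

```bash
cat >> h.py <<'E'
from scipy.spatial.transform import Rotation as Ro
def down(psi): # tool down, tool x at yaw psi(deg)
    return Ro.from_euler('z',psi,degrees=True)*Ro.from_euler('x',180,degrees=True)
def go(p0,R0,p1,psi,n):
    """n equal rows from pose to target, printed in tool axes"""
    R1=down(psi); w=(R0.inv()*R1).as_rotvec()
    dR=Ro.from_rotvec(w/n); d=(np.array(p1)-p0)/n; R=R0
    for i in range(n):
        print(np.r_[R.inv().apply(d)*100,np.degrees(w/n)].round(2).tolist()); R=R*dR
E
python3 - <<'E'
from h import *; from cell import bot
st=bot.get_state(); go(st["tool_pos"],Ro.from_quat(st["eef_rot"]),[.544,-.2595,.25],-128.4,16)
E
```

```text
[3.75, 4.15, -0.12, 0.0, -0.01, 6.81]
[4.21, 3.67, -0.12, 0.0, -0.01, 6.81]
[4.62, 3.15, -0.12, 0.0, -0.01, 6.81]
[4.96, 2.58, -0.12, 0.0, -0.01, 6.81]
[5.23, 1.97, -0.12, 0.0, -0.01, 6.81]
[5.43, 1.34, -0.12, 0.0, -0.01, 6.81]
[5.55, 0.69, -0.12, 0.0, -0.01, 6.81]
[5.59, 0.02, -0.12, 0.0, -0.01, 6.81]
[5.55, -0.64, -0.12, 0.0, -0.01, 6.81]
[5.44, -1.29, -0.12, 0.0, -0.01, 6.81]
[5.25, -1.93, -0.12, 0.0, -0.01, 6.81]
[4.98, -2.54, -0.12, 0.0, -0.01, 6.81]
[4.64, -3.11, -0.12, 0.0, -0.01, 6.81]
[4.24, -3.64, -0.12, 0.0, -0.01, 6.81]
[3.78, -4.12, -0.12, 0.0, -0.01, 6.81]
[3.26, -4.54, -0.12, 0.0, -0.01, 6.81]
```

jog_arm(
  plan=[3.75,4.15,-0.15,0,0,6.8,0.5,4.2,3.65,-0.15,0,0,6.8,0.5,4.6,3.15,-0.15,0,0,6.8,0.5,4.95,2.6,-0.15,0,0,6.8,0.5,5.25,1.95,-0.15,0,0,6.8,0.5,5.45,1.35,-0.15,0,0,6.8,0.5,5.55,0.7,-0.15,0,0,6.8,0.5,5.6,0,-0.15,0,0,6.8,0.5,5.55,-0.65,-0.15,0,0,6.8,0.5,5.45,-1.3,-0.15,0,0,6.8,0.5,5.25,-1.95,-0.15,0,0,6.8,0.5,5,-2.55,-0.15,0,0,6.8,0.5],
)

```text
time_s: 1.6
tool_pos: [0.4595, -0.055, 0.2492]
eef_rot: [-0.635, 0.773, 0.0, 0.0]
ft_force: [0.9, 0.1, 0.1]
gripper_width: 0.0425
finger_force: 0.0
```

jog_arm(
  plan=[4.65,-3.1,0,0,0,6.8,0.6,4.25,-3.65,0,0,0,6.8,0.6,3.8,-4.1,0,0,0,6.8,0.6,3.25,-4.55,0,0,0,6.8,0.6,0,0,0,0,0,0,0.6,0,0,0,0,0,0,0.6],
)

```text
time_s: 2.35
tool_pos: [0.5457, -0.2594, 0.2486]
eef_rot: [-0.437, 0.9, 0.0, -0.001]
ft_force: [-0.2, 0.7, 0.0]
gripper_width: 0.0341
finger_force: 0.0
```

Run:
```python
from h import *; from cell import bot
s=bot.snapshot("side");t=bot.snapshot("top")
a=s["image"][150:350,230:430];b=t["image"][90:290,230:430]
cv2.imwrite("pics/c1.png",cv2.resize(np.hstack([a,b]),(800,400),interpolation=cv2.INTER_CUBIC)[:,:,::-1])
st=bot.get_state();print(st["tool_pos"],st["gripper_width"],st["joint_pos"])
go(st["tool_pos"],Ro.from_quat(st["eef_rot"]),[.544,-.2595,.25],-128.4,1)
```

```text
[ 0.54580534 -0.25864871  0.2499065 ] 0.03405819775808888 [-1.11110237e-01  5.28478577e-02  1.31720775e-01  9.81168701e-05
 -1.64877294e+00 -5.54370330e-01]
[0.18, 0.09, -0.01, -0.05, 0.02, 0.27]
```

View pics/c1.png

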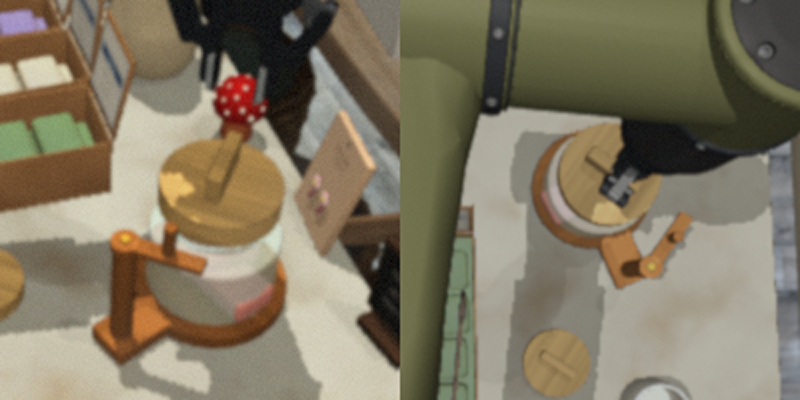

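Side view (left): the open fingers are above and behind the bar, at about (238,88). Top view: the fingers show at (618,188). I'll check these against the projected TCP.

Run:
```python
from h import *
t=dict(np.load("top.npz"));s=dict(np.load("side.npz"))
p=proj(t,[.5458,-.2586,.25]);print((p-[230,90])*2+[400,0])
for d in(-1,1):
  q=np.array([.5458,-.2586,.25])+d*.02*np.array([np.cos(np.radians(141.6)),np.sin(np.radians(141.6)),0])
  p=proj(s,q);print((p-[230,150])*2, (proj(t,q)-[230,90])*2+[400,0])
```

```text
[630.94400122 155.90894444]
[258.45171845  94.35153851] [643.25140436 139.43442633]
[211.47961473  81.70155951] [618.58184799 172.45675025]
```

jog_arm(
  plan=[0.2,0.1,3,0,0,0,0.6,0,0,3,0,0,0,0.6,0,0,2.5,0,0,0,0.6,0,0,1.2,0,0,0,0.6,0,0,0,0,0,0,0.6],
)

```text
time_s: 3.08
tool_pos: [0.5437, -0.2598, 0.1525]
eef_rot: [-0.437, 0.899, -0.0, -0.0]
ft_force: [-0.1, -0.1, -0.1]
gripper_width: 0.0337
finger_force: 0.0
```

jog_arm(
  plan=[0,0,0,0,0,0,0.7,0,0,0,0,0,0,0.8,0,0,0,0,0,0,0.8],
)

```text
time_s: 3.45
tool_pos: [0.5441, -0.2605, 0.153]
eef_rot: [-0.437, 0.9, -0.0, 0.0]
ft_force: [-0.4, 0.4, 0.1]
gripper_width: 0.0173
finger_force: 0.0
```

Run:
```python
from h import *; from cell import bot
s=bot.snapshot("side")
a=s["image"][180:330,260:410]; np.savez("side1.npz",**s)
cv2.imwrite("pics/c2.png",cv2.resize(a,(600,600),interpolation=cv2.INTER_CUBIC)[:,:,::-1])
st=bot.get_state();print(st["time_s"],st["tool_pos"],st["gripper_width"],st["ft_force"],st["ft_torque"],st["finger_force"])
```

```text
3.5 [ 0.54402647 -0.26047643  0.15279024] 0.01740417353291105 [0.15998261 0.49447509 0.10268584] [-0.00343633 -0.00638626  0.01679938] 0.0
```

View pics/c2.png

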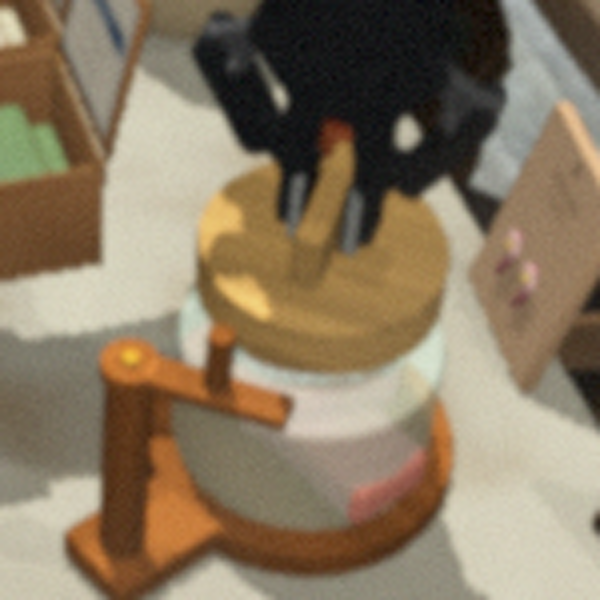

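The bar (at 325,215) sits between the fingers, free on both sides. Now I'll turn anticlockwise.

jog_arm(
  plan=[0,0,0,0,0,-5,0.8,0,0,0,0,0,-5,0.8,0,0,0,0,0,-5,0.8,0,0,0,0,0,-5,0.8,0,0,0,0,0,-5,0.8,0,0,0,0,0,0,0.8],
)

```text
time_s: 4.25
tool_pos: [0.5439, -0.2604, 0.1524]
eef_rot: [-0.621, 0.784, -0.0, -0.0]
ft_force: [-0.6, 0.1, 0.2]
gripper_width: 0.0172
finger_force: 0.0
```

```bash
cat > chk.py <<'E'
from h import *; from cell import bot
# side edge of lid: lowest wooden skirt pixel row, via projection of predicted skirt front for each height
s=bot.snapshot("side"); im=s["image"]
ref=np.load("side1.npz")["image"]
def prof(i): # mean brightness/saturation profile down columns just at lid front
    h=cv2.cvtColor(i,cv2.COLOR_RGB2HSV)[:,:,1].astype(float); return h[250:290,330:342].mean(1)
a,b=prof(ref),prof(im)
e=lambda p:250+np.argmin(np.diff(cv2.GaussianBlur(p.reshape(-1,1),(1,5),0).ravel()[:35]))
print("skirt edge row ref,now",e(a),e(b), b.astype(int).tolist())
print("predicted rows for z .118,.108,.103:",[(proj(s,[.544-.012,-.26-.0547,z])[1]).round(1) for z in(.118,.108,.103)])
st=bot.get_state();R=Ro.from_quat(st["eef_rot"]).as_matrix()
print(st["time_s"],st["tool_pos"].round(4),"psi",np.degrees(np.arctan2(R[1,0],R[0,0])).round(1),st["ft_force"].round(1),st["ft_torque"].round(2),st["finger_force"],st["gripper_width"])
E
python3 chk.py
```

```text
skirt edge row ref,now 272 275 [143, 140, 140, 140, 141, 140, 140, 139, 139, 141, 139, 139, 138, 138, 137, 138, 138, 138, 138, 139, 136, 136, 138, 134, 131, 113, 79, 51, 45, 54, 62, 64, 59, 53, 50, 46, 41, 37, 38, 43]
predicted rows for z .118,.108,.103: [np.float64(274.7), np.float64(278.6), np.float64(280.5)]
4.3 [ 0.5439 -0.2604  0.1524] psi -103.3 [-0.4  0.5  0. ] [0.01 0.05 0.04] 0.0 0.017225199170117642
```

jog_arm(
  plan=[0,0,0,0,0,-4,0.8,0,0,0,0,0,-4,0.8,0,0,0,0,0,-4,0.8,0,0,0,0,0,0,0.8],
)

```text
time_s: 4.8
tool_pos: [0.5438, -0.2604, 0.1524]
eef_rot: [-0.699, 0.715, -0.0, -0.0]
ft_force: [0.6, 0.5, 0.3]
gripper_width: 0.0167
finger_force: 0.1
```

```bash
python3 chk.py
```

```text
skirt edge row ref,now 272 275 [138, 142, 141, 141, 141, 141, 138, 140, 140, 137, 139, 138, 138, 138, 137, 138, 137, 136, 138, 138, 137, 137, 136, 136, 132, 114, 79, 52, 46, 54, 62, 63, 60, 55, 49, 46, 41, 38, 38, 43]
predicted rows for z .118,.108,.103: [np.float64(274.7), np.float64(278.6), np.float64(280.5)]
4.85 [ 0.5439 -0.2604  0.1524] psi -91.4 [-0.1 -0.4  0. ] [-0.03  0.07 -0.01] 0.061095501005183905 0.017327121832825143
```

The lid's edge fell by about 10 mm and holds there, so it has dropped in. Next I'll lower the fingers a little and screw clockwise.

jog_arm(
  plan=[0,0,0.8,0,0,0,0.8,0,0,0,0,0,6,0.8,0,0,0,0,0,6,0.8,0,0,0,0,0,6,0.8,0,0,0,0,0,6,0.8,0,0,0,0,0,6,0.8,0,0,0,0,0,6,0.8,0,0,0,0,0,6,0.8,0,0,0,0,0,6,0.8,0,0,0,0,0,0,0.8],
)

```text
time_s: 6.1
tool_pos: [0.5436, -0.2603, 0.1429]
eef_rot: [-0.348, 0.937, 0.0, -0.001]
ft_force: [0.3, -0.6, -0.0]
gripper_width: 0.017
finger_force: 0.4
```

```bash
python3 chk.py
```

```text
skirt edge row ref,now 272 276 [141, 141, 142, 140, 141, 139, 138, 139, 141, 138, 139, 139, 138, 139, 138, 138, 138, 138, 138, 137, 139, 136, 136, 137, 138, 130, 109, 79, 56, 57, 62, 63, 59, 55, 50, 45, 40, 37, 38, 42]
predicted rows for z .118,.108,.103: [np.float64(274.7), np.float64(278.6), np.float64(280.5)]
6.15 [ 0.5438 -0.2604  0.1437] psi -139.1 [-0.1  0.1  0.9] [-0.08 -0.01 -0.03] 0.12031692873279098 0.017106505251691825
```

Sinking. On in smaller steps.

jog_arm(
  plan=[0,0,0,0,0,6,0.8,0,0,0,0,0,6,0.8,0,0,0,0,0,6,0.8,0,0,0,0,0,0,0.8],
)

```text
time_s: 6.65
tool_pos: [0.5431, -0.2603, 0.144]
eef_rot: [-0.199, 0.98, 0.0, -0.001]
ft_force: [-3.0, -0.8, -2.0]
gripper_width: 0.0165
finger_force: 11.4
```

```bash
python3 chk.py
```

```text
skirt edge row ref,now 272 277 [141, 140, 139, 142, 141, 140, 139, 140, 139, 140, 140, 138, 138, 139, 138, 137, 139, 138, 138, 138, 138, 136, 137, 137, 137, 137, 136, 123, 99, 77, 66, 63, 60, 53, 49, 45, 40, 37, 38, 42]
predicted rows for z .118,.108,.103: [np.float64(274.7), np.float64(278.6), np.float64(280.5)]
6.7 [ 0.5432 -0.2603  0.144 ] psi -157.0 [-2.8  0.1 -2.6] [-0.06  1.03  0.4 ] 11.24875164059631 0.016993117087776358
```

jog_arm(
  plan=[0,0,0,0,0,3,0.8,0,0,0,0,0,3,0.8,0,0,0,0,0,0,0.8],
)

```text
time_s: 7.08
tool_pos: [0.5427, -0.2601, 0.1441]
eef_rot: [-0.148, 0.989, 0.0, -0.002]
ft_force: [-5.8, 0.3, -1.5]
gripper_width: 0.0174
finger_force: 49.3
```

```bash
python3 chk.py
```

```text
skirt edge row ref,now 272 278 [140, 140, 139, 140, 140, 141, 138, 140, 141, 138, 139, 138, 140, 140, 139, 137, 139, 137, 139, 138, 137, 139, 136, 136, 136, 137, 135, 126, 104, 80, 67, 64, 58, 54, 49, 46, 41, 37, 38, 43]
predicted rows for z .118,.108,.103: [np.float64(274.7), np.float64(278.6), np.float64(280.5)]
7.125 [ 0.5427 -0.2601  0.1441] psi -162.9 [-6.7  1.5 -1.9] [0.27 1.96 1.55] 49.13728347513825 0.01720933466757169
```

Torque reached 1.5 N m at the hard stop and the lid height matches fully home. I'll ease off, open, and lift.

jog_arm(
  plan=[0,0,0,0,0,-5,0.8,0,0,0,0,0,-3,0.75,0,0,0,0,0,0,0.6,0,0,0,0,0,0,0.6,0,0,-3,0,0,0,0.6,0,0,-4,0,0,0,0.6,0,0,-3,0,0,0,0.6,0,0,0,0,0,0,0.6],
)

```text
time_s: 8.12
tool_pos: [0.5449, -0.2609, 0.248]
eef_rot: [-0.215, 0.977, -0.002, 0.003]
ft_force: [0.8, -0.3, -0.7]
gripper_width: 0.0338
finger_force: 0.0
```

```bash
python3 chk.py
python3 - <<'E'
from h import *; from cell import bot
s=bot.snapshot("side")
a=s["image"][180:330,260:410]
cv2.imwrite("pics/c3.png",cv2.resize(a,(600,600),interpolation=cv2.INTER_CUBIC)[:,:,::-1])
st=bot.get_state()
go(st["tool_pos"],Ro.from_quat(st["eef_rot"]),[.4737,-.3225,.25],-216,6)
E
```

```text
skirt edge row ref,now 272 278 [141, 142, 139, 142, 140, 143, 140, 140, 140, 140, 137, 138, 139, 139, 138, 137, 139, 137, 139, 138, 136, 136, 136, 137, 137, 136, 136, 128, 109, 84, 71, 67, 61, 57, 52, 47, 40, 38, 39, 42]
predicted rows for z .118,.108,.103: [np.float64(274.7), np.float64(278.6), np.float64(280.5)]
8.175 [ 0.5444 -0.2604  0.2457] psi -155.2 [-0.3  0.1 -1.2] [ 0.07 -0.01  0.05] 0.0 0.034478542879918174
[1.5, -0.45, -0.1, 0.0, 0.0, 10.13]
[1.4, -0.71, -0.1, 0.0, 0.0, 10.13]
[1.25, -0.94, -0.1, 0.0, 0.0, 10.13]
[1.06, -1.15, -0.1, 0.0, 0.0, 10.13]
[0.85, -1.32, -0.1, 0.0, 0.0, 10.13]
[0.6, -1.45, -0.1, 0.0, 0.0, 10.13]
```

View pics/c3.png

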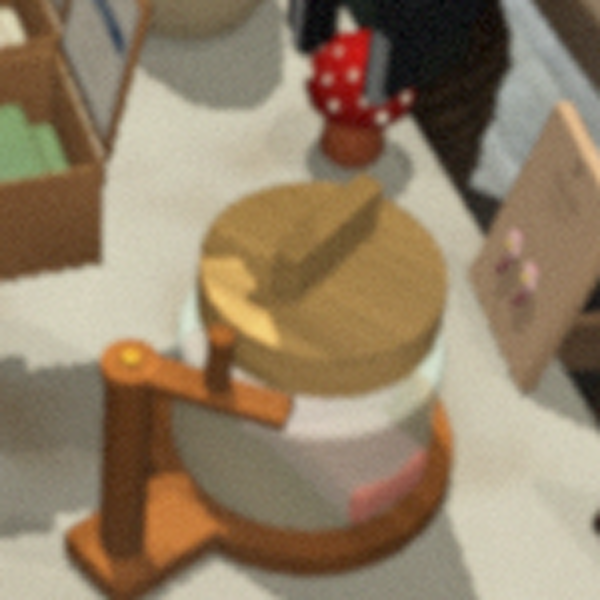

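The lid sits level and low, with its bar at (330,235) and its skirt edge about 14 mm lower than at the start. The keeper has not moved (peg at (222,340)). Now to the peg.

jog_arm(
  plan=[1.5,-0.45,-0.1,0,0,10,0.6,1.4,-0.7,-0.1,0,0,10,0.6,1.25,-0.95,-0.1,0,0,10,0.6,1.05,-1.15,-0.1,0,0,10,0.6,0.85,-1.3,0,0,0,10,0.6,0.6,-1.45,0,0,0,10,0.6,0,0,0,0,0,0,0.6,0,0,0,0,0,0,0.6],
)

```text
time_s: 9.22
tool_pos: [0.4741, -0.3227, 0.2475]
eef_rot: [0.301, 0.954, 0.0, -0.001]
ft_force: [-0.0, -0.4, 0.5]
gripper_width: 0.0342
finger_force: 0.0
```

Run:
```python
from h import *; from cell import bot
s=bot.snapshot("side")
a=s["image"][180:330,240:390]
cv2.imwrite("pics/c4.png",cv2.resize(a,(600,600),interpolation=cv2.INTER_CUBIC)[:,:,::-1])
st=bot.get_state();print(st["tool_pos"],st["joint_pos"].round(2))
go(st["tool_pos"],Ro.from_quat(st["eef_rot"]),[.4737,-.3225,.15],-216,1)
c=lambda p:((proj(s,p)-[240,180])*4).round(0)
print("peg top pred",c([.4737,-.3225,.1725]),"tcp",c(st["tool_pos"]))
```

```text
[ 0.47420712 -0.32256329  0.24764736] [-0.25 -0.03  0.05 -0.   -1.65 -1.94]
[0.04, -0.02, 9.76, -0.01, -0.05, 0.93]
peg top pred [301. 331.] tcp [315. 195.]
```

View pics/c4.png

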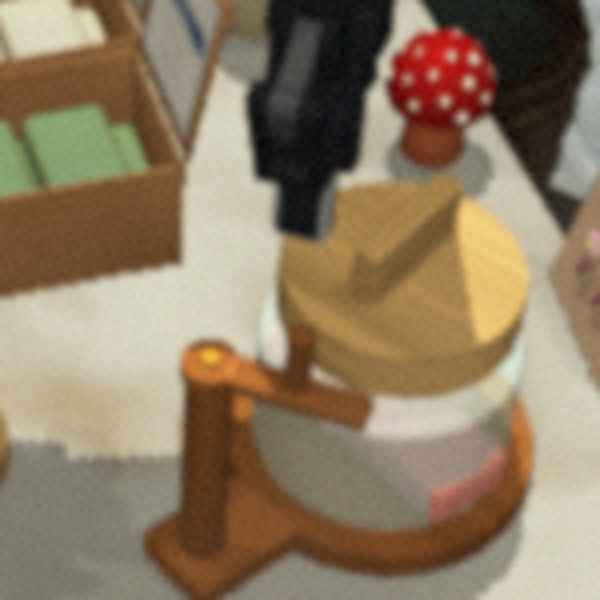

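jog_arm(
  plan=[0,0,4,0,0,1,0.6,0,0,3,0,0,0,0.6,0,0,2.7,0,0,0,0.6,0,0,0,0,0,0,0.7,0,0,0,0,0,0,0.75,0,0,0,0,0,0,0.75],
)

```text
time_s: 10.02
tool_pos: [0.4748, -0.3232, 0.1531]
eef_rot: [0.311, 0.951, -0.0, 0.001]
ft_force: [0.4, 0.7, -0.6]
gripper_width: 0.0211
finger_force: 0.0
```

jog_arm(
  plan=[0.02,0.42,0,0,0,-6,0.75,0.02,0.42,0,0,0,-6,0.75,0.02,0.42,0,0,0,-6,0.75,0.02,0.42,0,0,0,-6,0.75,0.02,0.42,0,0,0,-6,0.75,0.02,0.42,0,0,0,-6,0.75,0.02,0.42,0,0,0,-6,0.75,0.02,0.42,0,0,0,-6,0.75,0,0,0,0,0,0,0.75],
)

```text
time_s: 11.15
tool_pos: [0.4815, -0.2911, 0.1525]
eef_rot: [-0.102, 0.995, -0.0, 0.001]
ft_force: [-0.9, 0.1, 0.2]
gripper_width: 0.0212
finger_force: 0.0
```

Run:
```python
from h import *; from cell import bot
s=bot.snapshot("side")
a=s["image"][180:330,240:390]
cv2.imwrite("pics/c5.png",cv2.resize(a,(600,600),interpolation=cv2.INTER_CUBIC)[:,:,::-1])
st=bot.get_state();print(st["tool_pos"],st["ft_force"].round(1),st["finger_force"])
d=st["tool_pos"][:2]-[.4425,-.3];print(np.hypot(*d),np.degrees(np.arctan2(d[1],d[0])))
```

```text
[ 0.48137133 -0.29111763  0.15221523] [-0.7  0.4 -0.3] 0.0
0.03987326362851451 12.871490797192811
```

View pics/c5.png

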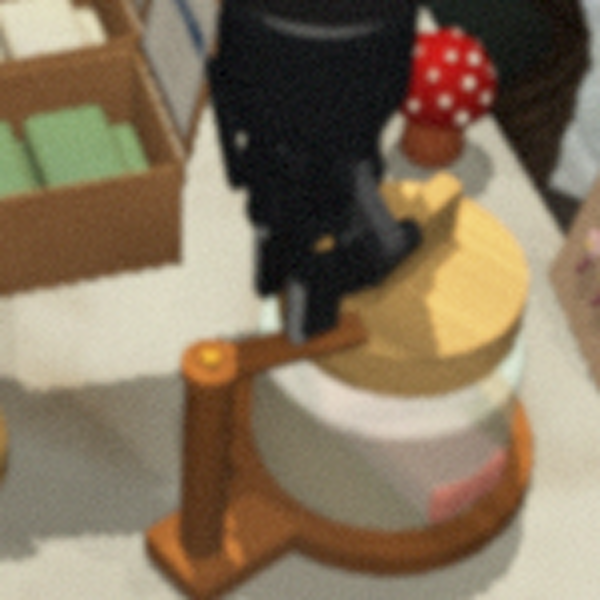

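The keeper's tip (355,330) is moving over the lid's rim. I'll push on to the stop.

jog_arm(
  plan=[0.02,0.42,0,0,0,-6,0.75,0.02,0.42,0,0,0,-6,0.75,0.02,0.3,0,0,0,-4,0.75,0,0,0,0,0,0,0.75],
)

```text
time_s: 11.7
tool_pos: [0.4773, -0.2805, 0.1519]
eef_rot: [-0.239, 0.971, -0.0, 0.0]
ft_force: [-0.3, -1.1, 1.1]
gripper_width: 0.0214
finger_force: 0.2
```

jog_arm(
  plan=[0.02,0.3,0,0,0,0,0.75,0,0,0,0,0,0,0.75],
)

```text
time_s: 11.95
tool_pos: [0.4766, -0.2792, 0.1518]
eef_rot: [-0.239, 0.971, -0.002, 0.001]
ft_force: [5.7, -7.9, -2.5]
gripper_width: 0.0216
finger_force: 4.6
```

The stop is reached (10 N, no further travel). Now back off, open, lift clear and check.

jog_arm(
  plan=[0,-0.4,0,0,0,0,0.75,0,0,0,0,0,0,0.6,0,0,0,0,0,0,0.6,0,0,-3,0,0,0,0.6,0,0,-4,0,0,0,0.6,0,0,-4,0,0,0,0.6,0,0,-3,0,0,0,0.6,0,0,0,0,0,0,0.6],
)

```text
time_s: 12.95
tool_pos: [0.478, -0.2817, 0.2945]
eef_rot: [-0.24, 0.971, -0.001, 0.002]
ft_force: [-0.1, 0.2, 0.3]
gripper_width: 0.0344
finger_force: 0.0
```

```bash
python3 chk.py
python3 - <<'E'
from h import *; from cell import bot
s=bot.snapshot("side")
a=s["image"][180:330,240:390]
cv2.imwrite("pics/c6.png",cv2.resize(a,(600,600),interpolation=cv2.INTER_CUBIC)[:,:,::-1])
c=lambda p:((proj(s,p)-[240,180])*4).round(0)
for dg in(18,21.8,26): print(dg,c([.4425+.038*np.cos(np.radians(dg)),-.3+.038*np.sin(np.radians(dg)),.1725]))
E
```

```text
skirt edge row ref,now 272 277 [142, 141, 141, 140, 139, 141, 141, 139, 139, 138, 139, 140, 139, 139, 138, 140, 137, 138, 138, 137, 137, 136, 135, 137, 134, 136, 131, 114, 83, 51, 35, 31, 29, 29, 29, 30, 31, 33, 37, 42]
predicted rows for z .118,.108,.103: [np.float64(274.7), np.float64(278.6), np.float64(280.5)]
13.0 [ 0.4777 -0.2813  0.2923] psi -152.2 [0.3 0.1 0. ] [ 0.01 -0.06  0.02] 0.0 0.03409530536731348
18 [285. 270.]
21.8 [282. 266.]
26 [277. 262.]
```

View pics/c6.png

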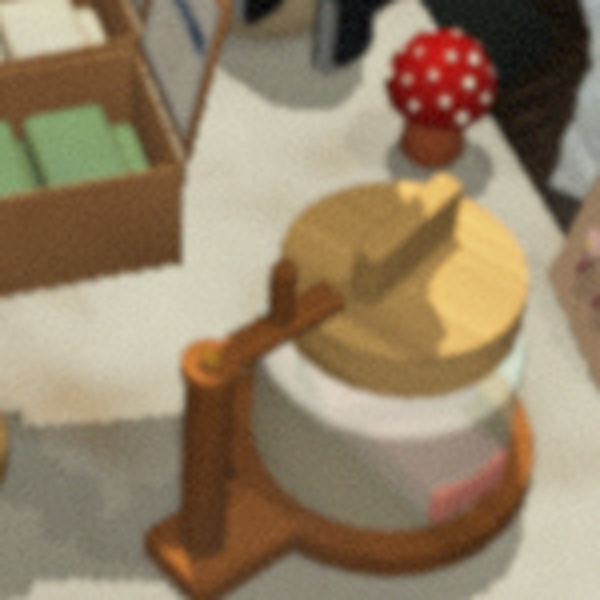

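The keeper lies over the rim and points at the axis; its peg at (284,267) matches the shut position. The lid is home and nothing is touched.

```bash
python3 -c "
from cell import bot
print(bot.close_job())"
```

```text
the job is handed in; nothing more can be done
None
```

The lid dropped into the thread and was screwed home to its hard stop, the keeper was swung shut over the rim against its stop, and the job was handed in with the arm clear after about 13 s; no verdict came back.

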